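Pull the dust filter for inspection

ROBOT

A 6-joint arm with a two-finger parallel gripper is mounted at the origin on the work surface; the furniture and walls round the work are solid. World frame = base frame: x ahead of the robot, y to its left, z up, the work surface at z = 0. Lengths are in mm, angles in rad, forces in N, time in s.
With the tool pointing down it reaches from about 350 to 975 mm from the base axis. Payload 7.1 kg.
Tool frame: the origin (TCP) lies midway between the tips of the shut fingers; the grasp point (between the pads) lies 19 mm behind it; z points along the fingers, y is the line along which they close (so a half turn about z gives the same grasp; the last joint's range is limited). The gripper opens to 88 mm and grips with 3 to 60 N. Pads are 20 mm wide; open, the fingers measure 115 mm over their backs; the gripper's body (75 mm by 178 mm) begins 61 mm behind the grasp point.
Start: joints at [-1.294, 0.423, 1.63, -0, 1.089, -0.019], TCP at [182.209, -597.833, 222.675] pointing down, gripper open.
Joint ranges: [-3, 3], [-0.9, 2.11], [0.09, 2.58], [-1.31, 4.45], [0.11, 2.69], [-2.54, 2.54]. Speed limits (rad/s): [2.39, 2.39, 3.01, 3.14, 3.14, 3.14].

INTERFACE

Orientations are given as a rotation vector (axis times angle).
In Python, from workcell import ctrl gives the robot as it stands. The module is installed in compiled form; this text tells all that it offers.
- The arm moves only by the tool servo_tool, never from a script. Its argument "increments" is a list of rows, each a list of 7 numbers: the shift along the world's x, y, z in cm, then the turn, a rotation vector about the world's x, y, z in degrees, then the opening, from -1 (shut) to 1 (fully open). A call has 1 to 20 rows; each row is the pose to reach, as a shift and turn from the pose commanded when the call began; what a row does not reach only later rows make up. A row lasts 1/12 s, in which the tool goes at most 41.7 mm and 7.16 degrees, less where a joint would pass 70% of its speed; a pose out of reach is approached as far as the arm can. A call with a gripper value outside its range is refused whole. The fingers move at their own pace and stop on an object; the grip force is fixed at half the most. Time passes only in rows, so rows that repeat a pose let the fingers close. It gives the time, the measured TCP pose, the force, the opening and the grip force at its end, in the units of the state.
- ctrl.get_obs(): the state, without advancing time (a new reading comes with each control period).
- ctrl.get_image(name): name is "side" or "top"; returns a dict with "image" (384x512x3 uint8, red, green, blue), "fx", "fy", "cx", "cy" (pixels), "k1" (the pictures are not rectified: a ray, as slopes to the right and down, at radius r is drawn at 1 + k1 r^2 times it, then the intrinsics apply), "extrinsics" (4x4, takes a point from camera to world coordinates). Camera axes: x right, y up, looking along -z (the intrinsics and any distortion apply to the point x, -y, -z); pixel columns grow to the right and rows downward; lengths in mm; the calibration is good to about 2 mm. A picture is of the moment at which its call begins. There is no depth.
- ctrl.close_job(): hands the job in; it is judged then, once.
The state is a dict: "t": time; "qpos": joint angles; "qvel": joint speeds; "joint_torque": joint torques, N m; "ee_pos": TCP position; "orientation": TCP orientation; "ft_force": force on the tool from outside, world axes, zero at the start; "moment": the same for the moment, N m; "width": finger opening in mm; "grasp_force": force on a finger pad.
Only numpy, scipy, OpenCV 4.12 (cv2) and the standard library are available. Lean on these libraries where they do the work, as an engineer would, in place of code of your own. Each camera call takes 0.05 s, during which the arm holds its last target. There are 200 camera calls.

TASK

The small bench dust extractor is due for a look at its filter. First push its dust drawer fully home so that it will catch what drops, then swing the top flap fully open and draw the pleated paper filter (the frame with the straight bar grip) up out of its guides, leaving the wire-mesh screen seated. Finish while still holding the filter in the gripper, lifted clear of the unit above its open bay, upright and still, one broad pleated face turned squarely towards the bench's front edge; keep it upright all the way and leave the other things on the bench where they stand.

Things in the scene. Friction and masses are not known exactly. Their poses are not given: they have to be found in the camera images.
- unit: Grey sheet-metal bench dust extractor, fixed to the bench: 114 mm in its x, 234 mm in its y (-84 to +150), rim 150 mm high. Origin on the bench under the centre of its filter bay; z up; -x is its front (flap handle's side), -y the drawer side, +y the solid blower head (y from +84, 150 mm high). A 38 mm hose stub sticks 24 mm out of the rear wall.
- bay_mouth (a point): Centre of the bay's mouth, at the rim, 150 mm above the bench; axes as the unit's. The bay, 106 mm in x and 160 mm in y inside 4 mm walls, is open at the top under the flap; two identical pairs of upright guides hold frames standing across it at y = -26 and y = +26 mm, on ledges 50 mm above the bench, with about 2 mm play.
- drawer (a joint): Dust drawer under the bay: metres it is out towards the unit's -y (0 = fully home at its stop, 0.085 = out). Slides with about 1.5 N friction, stays where it is left. Its front is 110 mm wide, 11 to 48 mm above the bench, 96 mm from the unit's origin when home.
- drawer_pull (a point): Middle of the bar of the drawer's black bow handle: the bar runs along the unit's x, 64 mm long, 10 mm thick, 32 mm above the bench and 32 mm out from the drawer's front (128 mm from the unit's origin when home).
- flap (a joint): Flap over the bay: opening angle in rad, 0 = shut on the rim, 1.9 = fully open, leaning back past upright. Friction hinge: takes about 0.5 N m to lift (3 to 4 N at the handle) and stays wherever it is left.
- flap_hinge (a point): On the flap's hinge line, which runs along the unit's y at the rear rim (unit x = +57 mm, z = 150 mm). The point turns with the flap.
- flap_handle (a point): Middle of the round bar of the flap's black bow handle, which sticks out of the flap's free front edge in the flap's plane: bar along the unit's y, 70 mm long, 10 mm thick, 26 mm clear of the flap's edge; 148 mm from the hinge line and (flap shut) 3 mm above it, 153 mm above the bench. Flap 170 mm wide, 4 mm thick.
- filter: Pleated paper filter, loose, 0.13-0.25 kg: aluminium frame 102 mm in its x, 18 in y (normal to its broad faces), 72 high, white pleats, and on top in the middle a black straight bar grip 44 mm long (x), 10 thick (y), spanning z = 72 to 94 mm. Origin: centre of its underside. Starts hidden under the flap in either guide, axes along the unit's.
- screen: The wire-mesh pre-screen, loose: the same frame (102 x 18 x 72 mm) with open wire mesh, and a small round black knob (14 mm across, 20 mm high) on its top at x = +32 mm instead of a bar. Origin at the centre of its underside. Stands in the other guide and stays there.
- bench_mid (a point): A point on the bench top straight ahead of the robot, only there for its axes: x points straight across the bench, away from its front edge (where the robot stands); y runs along that edge to the left; z up.
- glue_tin: Bystander, loose: round glue tin with a black cap, 79 mm across, 106 mm high; origin under its centre.
- thread_white: Bystander, loose: spool of white thread, 38 mm across, 50 mm high; origin under its centre.
- wax_block: Bystander, loose: block of beeswax, 34 x 52 x 22 mm; origin under its centre.

How it is judged (in metres and radians):
On the way, in this order (a step that is already met when the one before it is completed fails the run):
1. the dust drawer is fully home while the flap is still shut (value of joint drawer below 0.006 m and value of joint flap below 0.3 rad), for 0.2 s.
2. the flap is swung open (value of joint flap above 1.45 rad), for 0.2 s.
3. the filter is drawn out above the rim, held in the fingers (height (world z) of filter above 0.152 m and contact force between the fingers and filter above 1 N), for 0.1 s.
At the end, for the whole second after the job is handed in: Drawer within 6 mm of home, flap over 1.3 rad; filter held by the fingers alone, underside over 155 mm above the bench, centre within 75 mm of the bay's, upright within 0.2 rad, broad face square to the bench front within 0.25 rad, at rest; screen within 6 mm of its seat height (value of joint drawer below 0.006 m and value of joint flap above 1.3 rad and height (world z) of filter above 0.155 m and horizontal distance between filter and bay_mouth below 0.075 m and angle between filter's own z axis and vertical below 0.2 rad and angle between the y axis of filter and the x axis of bench_mid, either way round below 0.25 rad and linear speed of filter below 0.03 m/s and contact force between the fingers and filter above 1 N and contact force between filter and unit below 0.3 N and contact force between filter and screen below 0.3 N and z of screen in the frame of unit between 0.044 and 0.056 m and angle between screen's own z axis and vertical below 0.15 rad); the arm keeps its last pose, push and grip.
It fails at once if the filter is tipped more than 0.5 rad (angle between filter's own z axis and vertical above 0.5 rad).
It fails at once if the screen is pulled up out of its seat by more than 20 mm (z of screen in the frame of unit above 0.07 m).
It fails at once if a bystander is moved more than 30 mm (distance of any of glue_tin, thread_white, wax_block from where it was at the start of the episode above 0.03 m).
It also fails if it takes over 64 s, if anything falls off the work surface, if the arm or the gripper's body presses on something with over 40 N, if the wrist force passes 120 N, or if a joint passes its speed limit or range.

## Working session

There is one attempt and no reset: what is moved stays moved. The work goes in short steps, Python scripts to look and compute and a tool call to move; the robot and the scene stay as the last step left them, time stands still between calls to the robot, and variables do not carry over. Pictures are saved under pics/ and viewed, at most 10 in all, crops included, and the job is handed in when it is done.

Besides the shell and the picture viewer there is one more tool, called after "Request:" as name([rows], argument=value, ...), one row to a line, values as JSON. servo_tool: Moves the arm, as the interface text tells. Its arguments: {"type":"object","properties":{"increments":{"type":"array","items":{"type":"array","items":{"type":"number"}}}},"required":["increments"]}

```bash
mkdir -p pics; cat > h.py <<'E'
import numpy as np,cv2
from workcell import ctrl
def snap(name,fn,crop=None,s=1):
    d=ctrl.get_image(name);im=d["image"][:,:,::-1]
    if crop: x0,y0,x1,y1=crop; im=im[y0:y1,x0:x1]
    cv2.imwrite("pics/"+fn,cv2.resize(im,None,fx=s,fy=s,interpolation=cv2.INTER_CUBIC)); return d
def cam(d):
    E=np.array(d["extrinsics"]); return E[:3,:3],E[:3,3]
def pt(d,u,v,z):
    R,o=cam(d);K=np.array([[d["fx"],0,d["cx"]],[0,d["fy"],d["cy"]],[0,0,1.]])
    x,y=cv2.undistortPoints(np.array([[[u,v]]],float),K,np.array([d["k1"],0,0,0.]))[0,0]
    r=R@np.array([x,-y,-1]); return o+r*(z-o[2])/r[2]
def proj(d,p):
    R,o=cam(d);c=R.T@(np.array(p,float)-o);x,y=c[0]/-c[2],-c[1]/-c[2];f=1+d["k1"]*(x*x+y*y)
    return np.array([d["fx"]*x*f+d["cx"],d["fy"]*y*f+d["cy"]])
E
python3 - <<'E'
from h import *
import pickle
for n in("top","side"):
    d=snap(n,n+"0.png",s=1.5);pickle.dump(d,open(n+".pkl","wb"));print(n,d["fx"],d["k1"],np.round(d["extrinsics"],2))
print(ctrl.get_obs())
E
```

```text
top 363.91807096505727 -0.09655429116243058 [[-1.00000e-02  9.90000e-01 -1.50000e-01  2.95830e+02]
 [-1.00000e+00 -1.00000e-02  0.00000e+00  8.54100e+01]
 [ 0.00000e+00  1.50000e-01  9.90000e-01  1.11748e+03]
 [ 0.00000e+00  0.00000e+00  0.00000e+00  1.00000e+00]]
side 398.31954321016804 0.014465909267273142 [[-3.2000e-01 -8.1000e-01  4.9000e-01  8.9966e+02]
 [ 9.5000e-01 -2.8000e-01  1.7000e-01  2.3067e+02]
 [-0.0000e+00  5.2000e-01  8.6000e-01  8.7303e+02]
 [ 0.0000e+00  0.0000e+00  0.0000e+00  1.0000e+00]]
{'t': 0.1, 'qpos': array([-1.29401968e+00,  4.23754874e-01,  1.63058926e+00, -9.01328587e-06,
        1.08857183e+00, -1.90163278e-02]), 'qvel': array([-0.00047122, -0.00052615, -0.00180066, -0.00034318,  0.0006841 ,
       -0.00097406]), 'joint_torque': array([-3.45988456e-04, -5.45608914e+01, -2.74324197e+01,  6.45322306e-02,
        1.89488113e-02, -9.42098666e-06]), 'ee_pos': array([ 182.06719484, -597.38918258,  221.9949321 ]), 'orientation': array([-3.10599865e+00, -4.62751794e-01,  2.79474644e-04]), 'ft_force': array([ 0.33179451, -0.47135712,  0.14729797]), 'moment': array([ 0.00221289,  0.03092883, -0.02521329]), 'grasp_force': 0.0, 'width': 87.95719408021563}
```

View pics/top0.png

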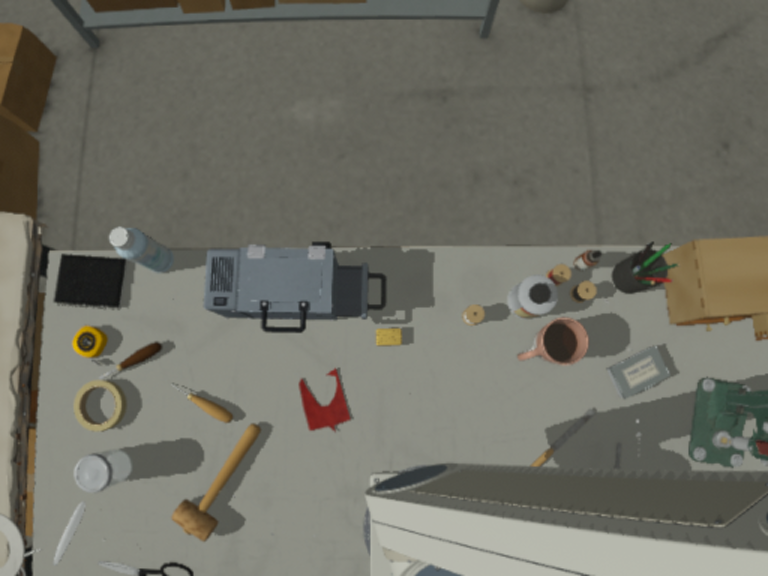

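View pics/side0.png

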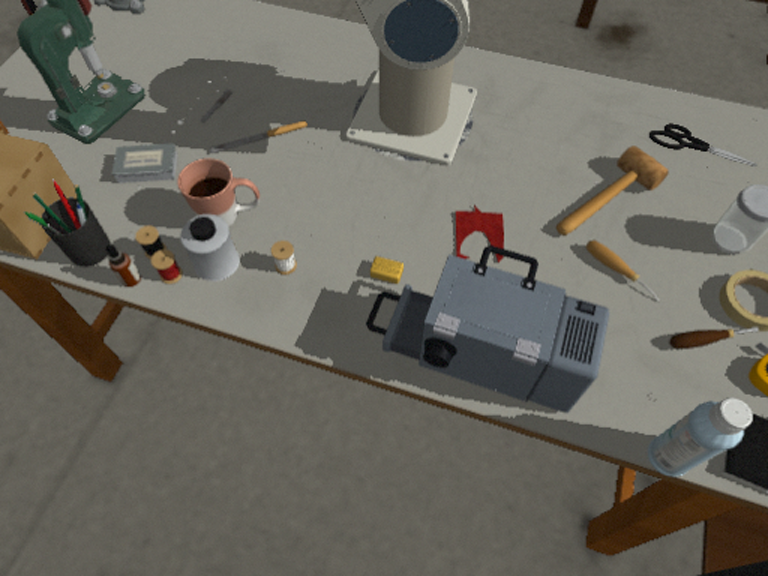

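Top view: the unit sits at about (205–335, 245–318), flap handle bar at (264–305, 330), drawer bar at x≈383. The wax block (388, 337) is beside the drawer, and the thread spool and glue tin are further right.

```bash
python3 - <<'E'
from h import *
import pickle
d=pickle.load(open("top.pkl","rb"));s=pickle.load(open("side.pkl","rb"))
im=d["image"][150:250,125:285,::-1];cv2.imwrite("pics/c0.png",cv2.resize(im,None,fx=5,fy=5,interpolation=cv2.INTER_CUBIC))
E
```

```text
(no output)
```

View pics/c0.png

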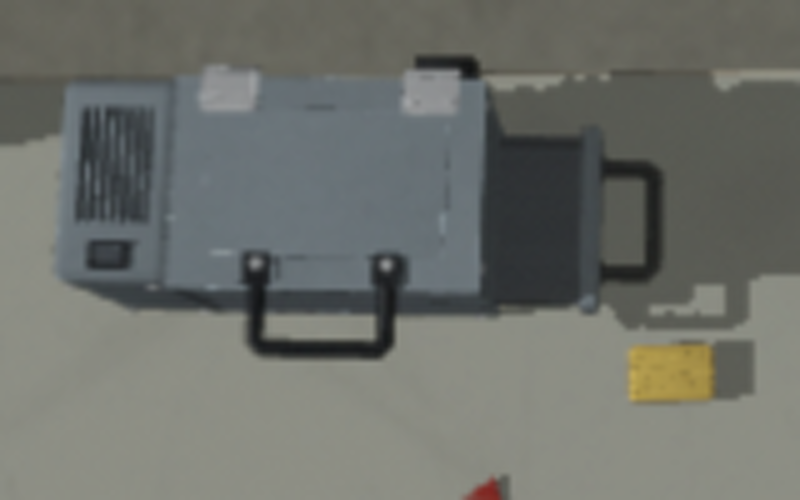

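Enlarged: flap bar from (255,347) to (387,349), drawer bar mid (653,220), wax (671,373), flap right edge x≈482–488, left edge ≈165–175.

```bash
python3 - <<'E'
from h import *
import pickle
d=pickle.load(open("top.pkl","rb"))
P=lambda u,v,z:np.round(pt(d,u/5+124.6,v/5+149.6,z)[:2],1)
for n,u,v,z in [("fhL",255,347,153),("fhR",387,349,153),("dp",653,220,32),("dpa",653,168,32),("dpb",653,272,32),("flapRF",481,291,152),("flapLF",164,285,152),("flapRB",489,80,152),("blowLF",57,276,150),("blowLB",66,84,150),("wax",671,373,22),("dfrontB",597,130,48),("dfrontF",590,308,48)]: print(n,P(u,v,z))
s=pickle.load(open("side.pkl","rb"))
q=lambda u,v,z:np.round(pt(s,u/1.5-.2,v/1.5-.2,z)[:2],1)
print("side fh",q(484,252,153),q(532,262,153),"dp",q(380,311,32),"thread",q(282,248,50),"tincap",q(203,229,106))
E
```

```text
fhL [385.  293.8]
fhR [383.6 223. ]
dp [471.7  80.3]
dpa [503.7  80. ]
dpb [440.1  80.5]
flapRF [414.5 173.1]
flapLF [418.8 344.3]
flapRB [530.2 169.6]
blowLF [424.3 403.8]
blowLB [530.9 403.5]
wax [379.9  70.1]
dfrontB [524.1 113.6]
dfrontF [416.7 118. ]
side fh [388.6 218.1] [383.4 287.3] dp [467.3  85.6] thread [ 416.1 -104.6] tincap [ 455.8 -215.1]
```

Request:
servo_tool([
  [0, 0, 12, 0, 0, 0, -1],
  [0, 0, 12, 0, 0, 0, -1],
  [0, 0, 12, 0, 0, 0, -1],
  [29, 63, 12, 0, 0, 73, -1],
  [29, 63, 12, 0, 0, 73, -1],
  [29, 63, 12, 0, 0, 73, -1],
  [29, 63, 12, 0, 0, 73, -1],
  [29, 63, 12, 0, 0, 73, -1],
  [29, 63, 12, 0, 0, 73, -1],
  [29, 63, 12, 0, 0, 73, -1],
  [29, 63, 12, 0, 0, 73, -1],
  [29, 63, 12, 0, 0, 73, -1],
  [29, 63, 12, 0, 0, 73, -1],
  [29, 63, 12, 0, 0, 73, -1],
  [29, 63, 12, 0, 0, 73, -1],
  [29, 63, 12, 0, 0, 73, -1],
  [29, 63, 12, 0, 0, 73, -1],
  [29, 63, 12, 0, 0, 73, -1],
  [29, 63, 12, 0, 0, 73, -1],
  [29, 63, 12, 0, 0, 73, -1],
])

```text
t: 1.77
ee_pos: [472.9, 35.4, 342.5]
orientation: [-2.22, -2.222, -0.001]
ft_force: [-0.0, 0.2, 0.1]
width: 0.7
grasp_force: 0.0
```

Request:
servo_tool([
  [0, 0, -31.8, 35, 0, 0, -1],
  [0, 0, -31.8, 35, 0, 0, -1],
  [0, 0, -31.8, 35, 0, 0, -1],
  [0, 0, -31.8, 35, 0, 0, -1],
  [0, 0, -31.8, 35, 0, 0, -1],
  [0, 0, -31.8, 35, 0, 0, -1],
  [0, 0, -31.8, 35, 0, 0, -1],
  [0, 0, -31.8, 35, 0, 0, -1],
  [0, 0, -31.8, 35, 0, 0, -1],
  [0, 2, -31.8, 35, 0, 0, -1],
  [0, 3.5, -31.8, 35, 0, 0, -1],
  [0, 4.5, -31.8, 35, 0, 0, -1],
  [0, 5.2, -31.8, 35, 0, 0, -1],
  [0, 5.8, -31.8, 35, 0, 0, -1],
  [0, 6.2, -31.8, 35, 0, 0, -1],
  [0, 6.2, -31.8, 35, 0, 0, -1],
])

```text
t: 3.1
ee_pos: [472.5, 94.7, 25.4]
orientation: [-1.872, -1.873, -0.591]
ft_force: [-0.7, -0.2, -0.4]
width: 0.3
grasp_force: 0.0
```

```bash
python3 - <<'E'
from h import *
snap("side","s1.png",(180,80,440,275),3)
print(ctrl.get_obs()["ft_force"])
E
```

```text
[ 0.09360805 -0.01683233  0.6088096 ]
```

View pics/s1.png

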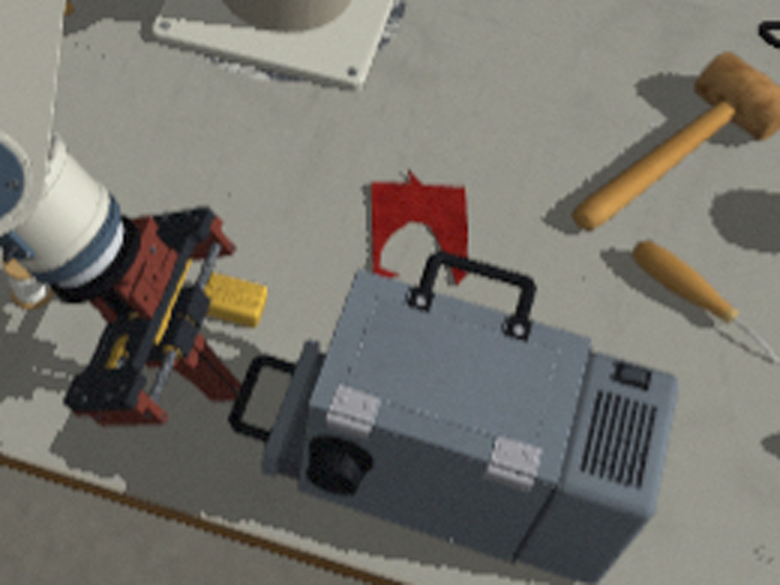

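The finger is at the drawer bar and the drawer is part-way in. The gripper's long side lies along the closing axis. I'll push on.

Request:
servo_tool([
  [0, 0.4, 0, 0, 0, 0, -1],
  [0, 0.8, 0, 0, 0, 0, -1],
  [0, 1.1, 0, 0, 0, 0, -1],
  [0, 1.1, 0, 0, 0, 0, -1],
])

```text
t: 3.48
ee_pos: [472.2, 105.6, 24.7]
orientation: [-1.873, -1.871, -0.59]
ft_force: [0.2, -0.4, 0.1]
width: 0.4
grasp_force: 0.2
```

Request:
servo_tool([
  [0, 0.3, 0, 0, 0, 0, -1],
  [0, 0.6, 0, 0, 0, 0, -1],
  [0, 0.9, 0, 0, 0, 0, -1],
  [0, 0.9, 0, 0, 0, 0, -1],
])

```text
t: 3.82
ee_pos: [472.4, 114.2, 24.6]
orientation: [-1.874, -1.873, -0.59]
ft_force: [0.7, -4.2, 0.8]
width: 0.8
grasp_force: 1.7
```

Request:
servo_tool([
  [0, 0.2, 0, 0, 0, 0, -1],
  [0, 0.4, 0, 0, 0, 0, -1],
  [0, 0.4, 0, 0, 0, 0, -1],
  [0, 0.4, 0, 0, 0, 0, -1],
])

```text
t: 4.15
ee_pos: [473.3, 115.0, 23.9]
orientation: [-1.879, -1.877, -0.589]
ft_force: [-3.1, -25.0, 4.0]
width: 0.5
grasp_force: 9.5
```

```bash
python3 - <<'E'
from h import *
snap("side","s2.png",(180,80,440,275),3)
print(ctrl.get_obs()["ft_force"])
E
```

```text
[ -3.61543155 -24.80709042   5.15619212]
```

View pics/s2.png

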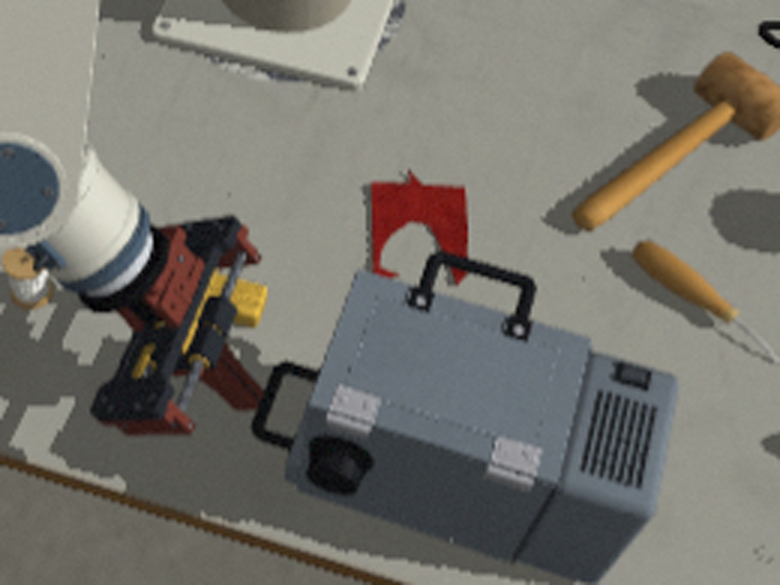

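The drawer is home: the front sits against the unit and the force jumped to 25 N at the stop. Next, the flap handle.

Request:
servo_tool([
  [0, -2, 0, 0, 0, 0, -1],
  [0, -4, 0, 0, 0, 0, -1],
  [0, -4, 22, 0, 0, 0, -0.4],
  [0, -4, 22, 0, 0, 0, -0.4],
  [0, -4, 22, 0, 0, 0, -0.4],
  [0, -4, 22, 0, 0, 0, -0.4],
  [0, -4, 22, 0, 0, 0, -0.4],
  [0, -4, 22, 0, 0, 0, -0.4],
  [-8.8, 13.8, 22, -35, 0, 0, -0.4],
  [-8.8, 13.8, 22, -35, 0, 0, -0.4],
  [-8.8, 13.8, 22, -35, 0, 0, -0.4],
  [-8.8, 13.8, 22, -35, 0, 0, -0.4],
  [-8.8, 13.8, 22, -35, 0, 0, -0.4],
  [-8.8, 13.8, 22, -35, 0, 0, -0.4],
  [-8.8, 13.8, 22, -35, 0, 0, -0.4],
  [-8.8, 13.8, 22, -35, 0, 0, -0.4],
])

```text
t: 5.53
ee_pos: [382.3, 259.4, 244.3]
orientation: [2.214, 2.228, -0.002]
ft_force: [0.1, -0.1, -0.3]
width: 26.6
grasp_force: 0.0
```

Request:
servo_tool([
  [0.3, -0.2, -3, 0, 0, 0, -0.4],
  [0.3, -0.2, -6, 0, 0, 0, -0.4],
  [0.3, -0.2, -8, 0, 0, 0, -0.4],
  [0.3, -0.2, -10, 0, 0, 0, -0.4],
  [0.3, -0.2, -11, 0, 0, 0, -0.4],
  [0.3, -0.2, -11, 0, 0, 0, -0.4],
])

```text
t: 6.03
ee_pos: [385.8, 252.2, 132.4]
orientation: [-2.223, -2.218, 0.008]
ft_force: [0.1, -0.5, -0.1]
width: 26.5
grasp_force: 0.0
```

No contact on the way down; closing.

Request:
servo_tool([
  [0, 0, 0, 0, 0, 0, -1],
  [0, 0, 0, 0, 0, 0, -1],
  [0, 0, 0, 0, 0, 0, -1],
  [0, 0, 0, 0, 0, 0, -1],
  [0, 0, 0, 0, 0, 0, -1],
])

```text
t: 6.45
ee_pos: [381.6, 253.2, 134.5]
orientation: [-2.22, -2.213, 0.014]
ft_force: [-21.3, 6.5, 3.5]
width: 9.0
grasp_force: 30.1
```

Request:
servo_tool([
  [-0.4, 0, 0, 0, 0, 0, -1],
  [-0.3, 0, 1.48, 0, 0, 0, -1],
  [-0.05, 0, 2.93, 0, 0, 0, -1],
  [0.35, 0, 4.36, 0, 0, 0, -1],
  [0.88, 0, 5.74, 0, 0, 0, -1],
  [1.55, 0, 7.06, 0, 0, 0, -1],
  [1.55, 0, 7.06, 0, 0, 0, -1],
])

```text
t: 7.03
ee_pos: [401.5, 253.0, 207.9]
orientation: [-2.222, -2.219, 0.005]
ft_force: [-11.2, -3.5, 6.9]
width: 9.2
grasp_force: 30.0
```

Request:
servo_tool([
  [0.7, 0, 1.24, 0, 0, 0, -1],
  [1.6, 0, 2.4, 0, 0, 0, -1],
  [2.65, 0, 3.46, 0, 0, 0, -1],
  [3.8, 0, 4.41, 0, 0, 0, -1],
  [5.0, 0, 5.25, 0, 0, 0, -1],
  [6.3, -0.1, 5.96, 0, 0, 0, -1],
  [7.65, -0.1, 6.54, 0, 0, 0, -1],
  [9.05, -0.1, 6.98, 0, 0, 0, -1],
  [9.05, -0.1, 6.98, 0, 0, 0, -1],
])

```text
t: 7.78
ee_pos: [495.3, 251.8, 278.3]
orientation: [2.221, 2.217, 0.003]
ft_force: [-2.1, -8.0, 11.8]
width: 9.2
grasp_force: 30.0
```

Request:
servo_tool([
  [1.45, -0.1, 0.35, 0, 0, 0, -1],
  [2.9, -0.1, 0.55, 0, 0, 0, -1],
  [4.4, -0.2, 0.55, 0, 0, 0, -1],
  [5.9, -0.2, 0.4, 0, 0, 0, -1],
  [7.3, -0.2, 0.1, 0, 0, 0, -1],
  [7.7, -0.2, 0, 0, 0, 0, -1],
  [7.7, -0.2, 0, 0, 0, 0, -1],
  [7.7, -0.2, 0, 0, 0, 0, -1],
])

```text
t: 8.45
ee_pos: [571.4, 250.0, 276.8]
orientation: [2.221, 2.218, 0.003]
ft_force: [1.8, -5.6, 2.5]
width: 8.8
grasp_force: 30.0
```

Request:
servo_tool([
  [0, 0, 0, 0, 0, 0, -0.3],
  [0, 0, 0, 0, 0, 0, -0.3],
  [0, 0, 0, 0, 0, 0, -0.3],
  [0, 0, 3, 0, 0, 0, -0.3],
  [0, 0, 6, 0, 0, 0, -0.3],
  [0, 0, 6, 0, 0, 0, -0.3],
  [-15, -21, 6, 0, 0, 90, 0.1],
  [-15, -21, 6, 0, 0, 90, 0.1],
  [-15, -21, 6, 0, 0, 90, 0.1],
  [-15, -21, 6, 0, 0, 90, 0.1],
  [-15, -21, 6, 0, 0, 90, 0.1],
  [-15, -21, 6, 0, 0, 90, 0.1],
  [-15, -21, 6, 0, 0, 90, 0.1],
  [-15, -21, 6, 0, 0, 90, 0.1],
  [-15, -21, 6, 0, 0, 90, 0.1],
  [-15, -21, 6, 0, 0, 90, 0.1],
  [-15, -21, 6, 0, 0, 90, 0.1],
  [-15, -21, 6, 0, 0, 90, 0.1],
  [-15, -21, 6, 0, 0, 90, 0.1],
  [-15, -21, 6, 0, 0, 90, 0.1],
])

```text
t: 10.12
ee_pos: [420.1, 41.4, 335.2]
orientation: [-0.004, 3.141, 0.001]
ft_force: [0.2, 0.5, -0.1]
width: 48.6
grasp_force: 0.0
```

```bash
python3 - <<'E'
from h import *
import pickle
d=snap("top","t3.png",(125,140,285,260),5);pickle.dump(d,open("top.pkl","wb"))
E
```

```text
(no output)
```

View pics/t3.png

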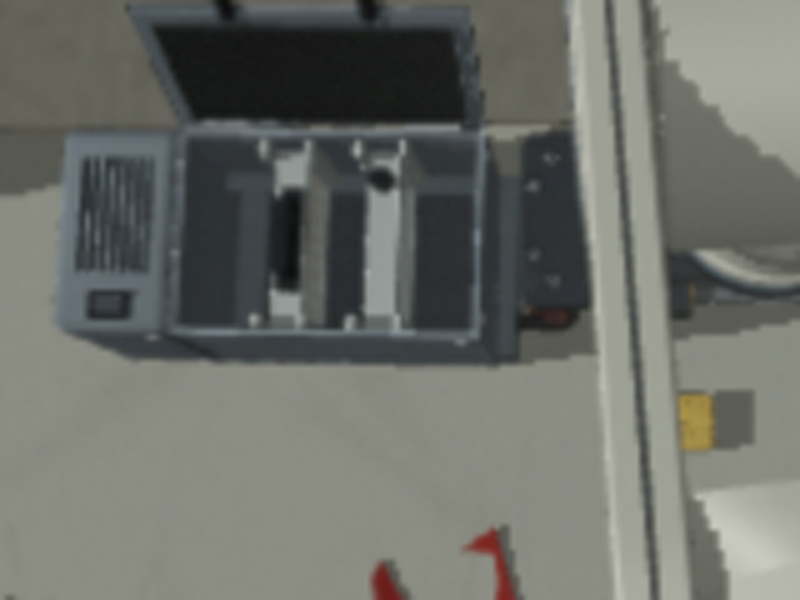

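Flap wide open; the filter's bar grip is in the left guide (y=+26) at crop (282, 190–290), and the screen with its knob is at (382,180) in the other guide.

```bash
python3 - <<'E'
from h import *
import pickle
d=pickle.load(open("top.pkl","rb"))
P=lambda u,v,z:np.round(pt(d,u/5+124.6,v/5+139.6,z)[:2],1)
for n,u,v,z in [("bar",282,240,144),("barB",285,190,144),("barF",279,290,144),("knob",381,177,142),("rimLF",168,335,150),("rimRF",482,335,150),("rimRB",488,133,150),("rimLB",178,133,150)]: print(n,P(u,v,z))
E
```

```text
bar [471.6 283. ]
barB [499.4 282.1]
barF [444.1 284. ]
knob [506.7 229.6]
rimLF [419.  342.6]
rimRF [418.  172.8]
rimRB [529.  170.3]
rimLB [530.7 340.9]
```

Request:
servo_tool([
  [5.3, 24.1, -8, 0, 0, -1, 0.1],
  [5.3, 24.1, -8, 0, 0, -1, 0.1],
  [5.3, 24.1, -8, 0, 0, -1, 0.1],
  [5.3, 24.1, -8, 0, 0, -1, 0.1],
  [5.3, 24.1, -8, 0, 0, -1, 0.1],
  [5.3, 24.1, -8, 0, 0, -1, 0.1],
  [5.3, 24.1, -8, 0, 0, -1, 0.1],
  [5.3, 24.1, -8, 0, 0, -1, 0.1],
  [5.3, 24.1, -11, 0, 0, -1, 0.1],
  [5.3, 24.1, -14, 0, 0, -1, 0.1],
  [5.3, 24.1, -17, 0, 0, -1, 0.1],
  [5.3, 24.1, -17, 0, 0, -1, 0.1],
  [5.3, 24.1, -17, 0, 0, -1, 0.1],
])

```text
t: 11.25
ee_pos: [472.4, 280.5, 164.9]
orientation: [-0.032, -3.139, 0.003]
ft_force: [0.3, -0.1, 1.9]
width: 48.5
grasp_force: 0.0
```

```bash
python3 - <<'E'
from h import *
d=snap("side","s4.png",(250,60,450,210),4)
E
```

```text
(no output)
```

View pics/s4.png

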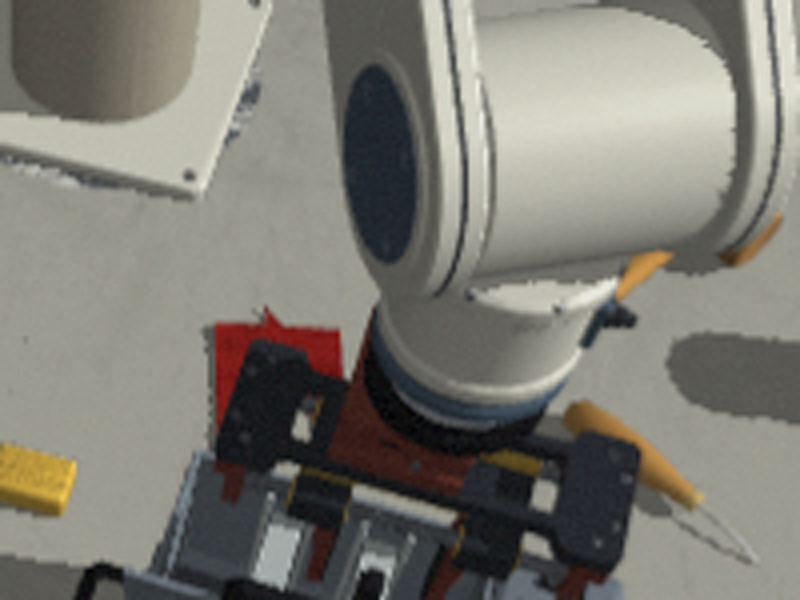

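The fingers stand either side of the filter's bar (about (370,575)), clear of the flap. Lowering.

Request:
servo_tool([
  [0, 0.1, -2, 0, 0, 0, 0.1],
  [0, 0.1, -3, 0, 0, 0, 0.1],
  [0, 0.1, -3.8, 0, 0, 0, 0.1],
  [0, 0.1, -3.8, 0, 0, 0, 0.1],
  [0, 0.1, -3.8, 0, 0, 0, 0.1],
])

```text
t: 11.72
ee_pos: [473.4, 283.1, 127.6]
orientation: [0.029, 3.141, 0.0]
ft_force: [0.3, 0.6, -0.7]
width: 48.3
grasp_force: 0.0
```

Request:
servo_tool([
  [0, 0, -0.2, 0, 0, 0, -1],
  [0, 0, -0.2, 0, 0, 0, -1],
  [0, 0, -0.2, 0, 0, 0, -1],
  [0, 0, -0.2, 0, 0, 0, -1],
  [0, 0, -0.2, 0, 0, 0, -1],
  [0, 0, -0.2, 0, 0, 0, -1],
])

```text
t: 12.22
ee_pos: [473.3, 283.2, 125.2]
orientation: [0.029, 3.141, 0.0]
ft_force: [0.7, 0.7, -0.2]
width: 11.8
grasp_force: 0.0
```

Request:
servo_tool([
  [0, 0, 0, 0, 0, 0, -1],
  [0, 0, 0, 0, 0, 0, -1],
  [0, 0, 0, 0, 0, 0, -1],
])

```text
t: 12.47
ee_pos: [473.3, 283.2, 125.1]
orientation: [0.029, 3.141, 0.0]
ft_force: [0.4, -0.6, 1.6]
width: 9.9
grasp_force: 30.0
```

Request:
servo_tool([
  [0, 0, 0.5, 0, 0, 0, -1],
  [0, 0, 1.5, 0, 0, 0, -1],
  [0, 0, 3, 0, 0, 0, -1],
  [0, 0, 4.5, 0, 0, 0, -1],
  [0, 0, 6, 0, 0, 0, -1],
  [0, 0, 7.5, 0, 0, 0, -1],
  [0, 0, 9, 0, 0, 0, -1],
  [0, 0, 10.5, 0, 0, 0, -1],
  [0, 0, 12, 0, 0, 0, -1],
  [0, 0, 13, 0, 0, 0, -1],
  [0, 0, 13, 0, 0, 0, -1],
  [0, 0, 13, 0, 0, 0, -1],
])

```text
t: 13.47
ee_pos: [473.3, 283.2, 255.6]
orientation: [0.029, 3.14, 0.001]
ft_force: [0.5, 0.5, -1.4]
width: 9.6
grasp_force: 30.0
```

Request:
servo_tool([
  [-1, -2.6, 0, 0, 0, -6, -1],
  [-1, -2.6, 0, 0, 0, -12, -1],
  [-1, -2.6, 0, 0, 0, -18, -1],
  [-1, -2.6, 0, 0, 0, -24, -1],
  [-1, -2.6, 0, 0, 0, -30, -1],
  [-1, -2.6, 0, 0, 0, -36, -1],
  [-1, -2.6, 0, 0, 0, -42, -1],
  [-1, -2.6, 0, 0, 0, -48, -1],
  [-1, -2.6, 0, 0, 0, -54, -1],
  [-1, -2.6, 0, 0, 0, -60, -1],
  [-1, -2.6, 0, 0, 0, -66, -1],
  [-1, -2.6, 0, 0, 0, -72, -1],
  [-1, -2.6, 0, 0, 0, -78, -1],
  [-1, -2.6, 0, 0, 0, -84, -1],
  [-1, -2.6, 0, 0, 0, -88.5, -1],
  [-1, -2.6, 0, 0, 0, -88.5, -1],
  [-1, -2.6, 0, 0, 0, -88.5, -1],
  [-1, -2.6, 0, 0, 0, -88.5, -1],
  [-1, -2.6, 0, 0, 0, -88.5, -1],
  [-1, -2.6, 0, 0, 0, -88.5, -1],
])

```text
t: 15.13
ee_pos: [463.1, 257.1, 254.9]
orientation: [-2.211, -2.231, 0.0]
ft_force: [0.1, -0.2, -0.6]
width: 9.8
grasp_force: 30.0
```

```bash
python3 - <<'E'
from h import *
d=snap("side","s5.png",(200,40,460,235),3)
E
```

```text
(no output)
```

View pics/s5.png

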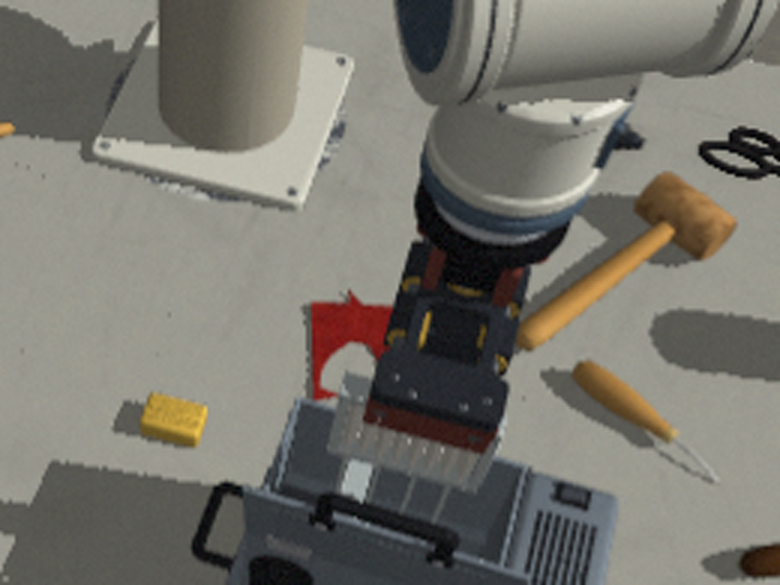

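The filter is held upright above the bay at about (415,430), face square to the front. The drawer is home, the flap open, the screen seated at (355,480) and the wax block untouched. Handing in.

```bash
python3 -c "
from workcell import ctrl
print(ctrl.close_job())"
```

```text
the job is handed in; nothing more can be done
None
```

I handed the job in with the drawer pushed home, the flap open and the screen still seated; the filter is held upright over the bay, one broad face square to the bench front. The hand-in gave back no verdict.

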